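# Load a culture flask on the inverted microscope

### The arm

A 6-joint arm with a two-finger parallel gripper is mounted at the origin on the work surface. World frame = base frame: x ahead of the robot, y to its left, z up, the work surface at z = 0. Lengths are in m, angles in rad, forces in N, time in s.
With the tool pointing down it reaches from about 0.35 to 0.775 m from the base axis. Payload 7.3 kg.
Tool frame: the origin (TCP) lies midway between the tips of the shut fingers; the grasp point (between the pads) lies 19 mm behind it; z points along the fingers, y is the direction in which the jaws open and shut (so a half turn about z gives the same grasp; the last joint's range is limited). The gripper opens to 92 mm and grips with 3 to 60 N. Pads are 19 mm wide; open, the fingers measure 130 mm over their backs; the gripper's body (75 mm by 190 mm) begins 47 mm behind the grasp point.
Start: joints at [1.034, 0.342, 1.524, -0, 1.275, -0.146], TCP at [0.2, 0.485, 0.227] pointing down, gripper open.
Joint ranges: [-2.53, 2.53], [-0.77, 2.02], [0.04, 2.7], [-1, 4.14], [0.28, 2.66], [-3.11, 3.11]. Speed limits (rad/s): [2.57, 2.57, 3.14, 3.14, 3.14, 3.14].

### API

Orientations are given as [roll, pitch, yaw] about the fixed x, y, z axes, in that order (R = Rz(yaw) Ry(pitch) Rx(roll)).
In Python, from cell import robot gives the robot as it stands.
- The arm moves only by the shell command python3 -m crank 'ROWS' [FORCE]. ROWS is a JSON object of lists of equal length, an entry for each row: "claw": the opening, from 0 (shut) to 1 (fully open); "delta_pos": the shift along the tool's x, y, z in units of 25 mm (1.0 is 25 mm), a list of three; "roll": the turn about the tool's z in units of 6 degrees (1.0 is 6 degrees). In form: {"claw": [claw, ...], "delta_pos": [[dx, dy, dz], ...], "roll": [roll, ...]}. A call has exactly 8 rows; each row is the pose to reach, as a shift and turn from the pose commanded when the call began, along the tool's axes at that moment; what a row does not reach only later rows make up. A row lasts 1/12 s, in which the tool goes at most 41.7 mm and 7.16 degrees, less where a joint would pass 70% of its speed; a pose out of reach is approached as far as the arm can. A call with a gripper value outside its range is refused whole. The fingers move at their own pace and stop on an object; FORCE is the grip in N (left out, the last holds). Time passes only in rows, so rows that repeat a pose let the fingers close, or fill a call up. It gives the time, the measured TCP pose, the force and the opening at its end, in the units of the state.
- robot.observe(): the state, without advancing time (a new reading comes with each control period).
- robot.read_camera(name): name is "scene" or "top" or "wrist"; returns a dict with "color" (384x512x3 uint8, blue, green, red), "fx", "fy", "cx", "cy" (pixels), "rvec" (rotation vector, rad) and "tvec" (3), from world to camera coordinates, as OpenCV has them; the wrist camera has in their place "hand_eye" (4x4, takes a point from camera to tool coordinates, whose origin is the TCP and whose axes are the flange's). Camera axes: x right, y down, z forward; pixel columns grow to the right and rows downward; lengths in m; the calibration is good to about 2 mm. A picture is of the moment at which its call begins: read the wrist's pose just before it. There is no depth.
- robot.hand_in(): hands the job in, once; it reports no verdict.
The state is a dict: "time": time; "qpos": joint angles; "qvel": joint speeds; "joint_efforts": joint torques, N m; "tool_pos": TCP position; "tool_rot": TCP orientation; "contact_force": force on the tool from outside, world axes, zero at the start; "torque": the same for the moment, N m; "opening": finger opening in m.
Only numpy, scipy, OpenCV 4.12 (cv2) and the standard library are available. Lean on these libraries where they do the work, as an engineer would, in place of code of your own. Each camera call takes 0.05 s, during which the arm holds its last target.

### The job

The small culture flask is to be looked at under the inverted microscope. Swing the microscope's lamp arm out clear of the stage, gently set the small flask flat on the stage, its body centred over the round window and its length along the stage's long side, then swing the lamp arm back in over it, fully home against its stop. Leave everything else on the bench where it is.

Things in the scene. Friction and masses are not known exactly. Their poses are not given: they have to be found in the camera images.
- lamp_arm (a joint): swing angle (rad) of the cream lamp arm about the microscope's upright pillar: 0 = home, against its stop, lamp exactly over the stage window; it grows as the arm swings anticlockwise seen from above, i.e. away from the robot; outer stop at 1.7. It may start anywhere from 0 to 0.3. The hinge is stiff (about 3 N at the lamp moves it) and the arm stays where it is left; there is no spring or click
- lamp_mid (a point): mid-height of the black upright cylindrical lamp housing on the free end of the lamp arm: 50 mm diameter, 60 mm high, plain and free all round; its top is 30 mm above this point, and 30 mm below it begins the cream arm (64 mm wide round boss, beam 36 mm wide and 24 mm thick leading to the pillar). Below the boss hang a 96 mm wide phase slider and the condenser, whose lower end is 74 mm below this point and 62 mm above the stage
- lamp_hinge (a point): point on the vertical hinge axis (the pillar, 28 mm thick, arm collar 50 mm) at the same height as lamp_mid and 135 mm from it; the pillar's top is 11 mm below this point, the collar's 20 mm below
- stage_centre (a point): centre of the round window (44 mm wide, glass 1.5 to 2 mm below the stage's top) in the flat black microscope stage, at the height of the stage's top (170 mm above the bench). x runs along the stage's long side (220 mm), y along its short side (170 mm) towards the pillar, z up. The pillar stands at y = +135 mm; the sloping front body and binocular head (up to 195 mm above the stage) lie at y below -110 mm. The microscope is fixed to the bench, a little turned in each start
- flask_mid (a point): centre of the clear rectangular body of the small culture flask, half-way up: body 66 mm long (x), 52 mm wide (y), 25 mm high (z up); shoulder and white screw cap (24 mm thick) at +x, ending 75 mm from this point. It lies flat on the bench, about 0.04 to 0.09 kg; this point is 12.5 mm above what it lies on
- flask: the small culture flask; origin under the centre of its rectangular body, on the underside; x towards the cap, z up
- big_flask: the large culture flask, leave it alone: same form, body 106 x 84 x 36 mm, cap ending 95 mm from the origin at +x; origin under the centre of its body. It and the small flask may have changed places
- dishes: stack of three clear 92 mm Petri dishes, 46 mm high, leave alone; origin under its centre
- media_bottle: glass bottle, 72 mm wide, 165 mm high, leave alone; origin under its centre
- buffer_bottle: white plastic bottle, 60 mm wide, 130 mm high, leave alone; origin under its centre
Not all that is in view belongs to the job. Leave any brown or yellow look-alike of the flask alone.

How it is judged:
By the outcome, as a careful person would: the job done as asked, in the order asked, and still so for the second after the job is handed in, with the robot touching nothing.
It also fails if it takes over 72 s, if anything falls off the work surface, if the arm or the gripper's body presses on something with over 40 N, if the wrist force passes 120 N, or if a joint passes its speed limit or range.

## Working session

There is one attempt and no reset: what is moved stays moved. The work goes in short steps, Python scripts to look and compute and a shell command to move; the robot and the scene stay as the last step left them, time stands still between calls to the robot, and variables do not carry over. Pictures are saved under pics/ and viewed, and the job is handed in when it is done.

```bash
mkdir -p pics; ls; cat > h.py <<'E'
import numpy as np, cv2
from cell import robot
def save(n,f):
    c=robot.read_camera(n); cv2.imwrite('pics/'+f,c['color']); return c
def K(c): return np.array([[c['fx'],0,c['cx']],[0,c['fy'],c['cy']],[0,0,1.]])
E
python3 - <<'E'
from h import *
s=robot.observe(); print(s)
import pickle
d={}
for n in ['scene','top','wrist']:
    d[n]=save(n,n+'0.png'); print(n,{k:np.round(v,4).tolist() for k,v in d[n].items() if k!='color'})
pickle.dump(d,open('cams0.pkl','wb'))
E
```

```text
pics
{'time': 0.0, 'qpos': array([ 1.03398618e+00,  3.42746670e-01,  1.52502631e+00, -1.97060627e-05,
        1.27541012e+00, -1.45989767e-01]), 'qvel': array([ 0.00040573, -0.00051129,  0.00114839, -0.00068779, -0.00223488,
       -0.00084936]), 'joint_efforts': array([-2.00930222e-04, -4.31235301e+01, -2.44222283e+01,  7.18464120e-02,
        5.57242404e-02, -6.44187321e-05]), 'tool_pos': array([0.19976207, 0.48505995, 0.2260293 ]), 'tool_rot': array([-3.14001639e+00, -2.12720991e-04,  2.75077786e+00]), 'contact_force': array([-0.10175664, -0.09897148,  0.51766037]), 'torque': array([ 0.05132705,  0.0623421 , -0.0069382 ]), 'opening': 0.09178836897355434}
scene {'fx': 407.8104, 'fy': 407.8104, 'cx': 259.9205, 'cy': 190.5351, 'rvec': [0.8942, 2.5682, -1.0467], 'tvec': [0.437, -0.1161, 1.9493]}
top {'fx': 411.6443, 'fy': 411.6443, 'cx': 251.513, 'cy': 195.4933, 'rvec': [2.1259, -2.1619, 0.1217], 'tvec': [0.0217, 0.5933, 1.4326]}
wrist {'fx': 275.8075, 'fy': 275.8075, 'cx': 252.3571, 'cy': 190.4629, 'hand_eye': [[-0.0005, -0.9686, -0.2486, 0.0668], [1.0, -0.0006, 0.0003, 0.0005], [-0.0005, -0.2486, 0.9686, -0.1583], [0.0, 0.0, 0.0, 1.0]]}
```

View pics/scene0.png

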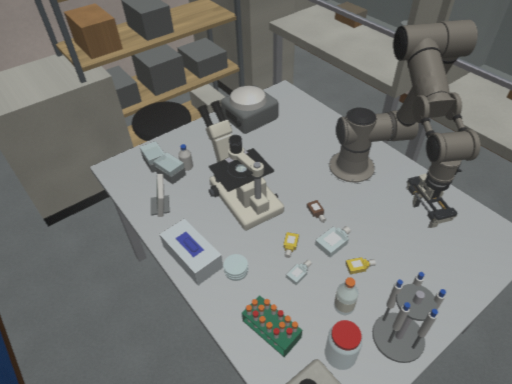

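View pics/top0.png

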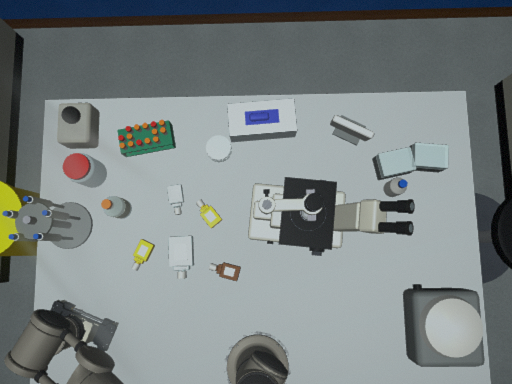

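View pics/wrist0.png

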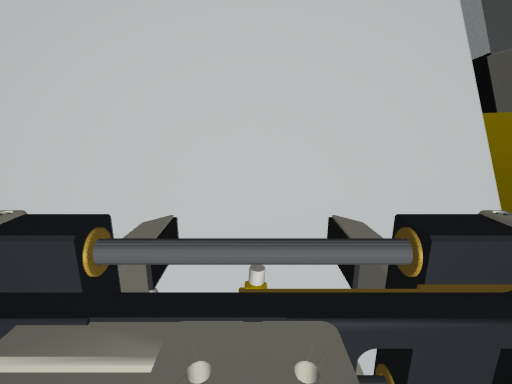

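```bash
python3 - <<'E'
import pickle,cv2,numpy as np
d=pickle.load(open('cams0.pkl','rb'))
t=d['top']['color']; 
cv2.imwrite('pics/topA.png',cv2.resize(t[165:295,160:260],None,fx=4.5,fy=4.5,interpolation=cv2.INTER_CUBIC))
cv2.imwrite('pics/topB.png',cv2.resize(t[165:265,240:350],None,fx=6,fy=6,interpolation=cv2.INTER_CUBIC))
s=d['scene']['color']
cv2.imwrite('pics/sceneB.png',cv2.resize(s[110:240,190:310],None,fx=4.5,fy=4.5,interpolation=cv2.INTER_CUBIC))
for n in ['top','scene']:
    c=d[n];R=cv2.Rodrigues(c['rvec'])[0];print(n,-R.T@c['tvec'])
E
```

```text
top [ 0.39898569 -0.01461359  1.49846572]
scene [1.20912593 0.87939793 1.33003816]
```

View pics/topA.png

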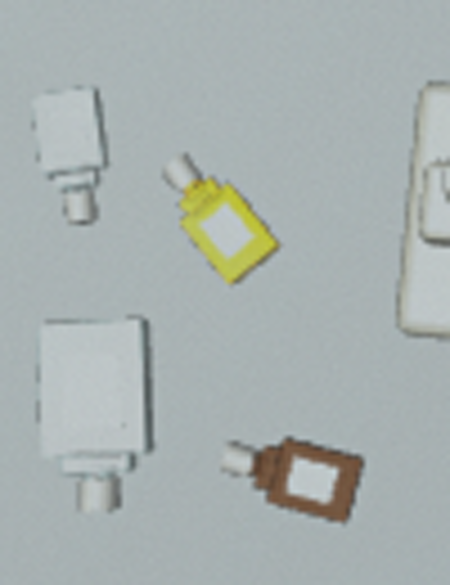

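View pics/topB.png

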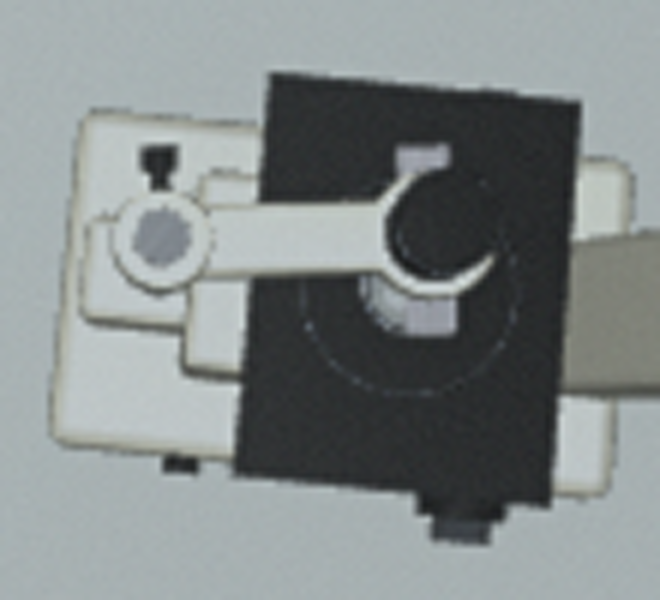

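View pics/sceneB.png

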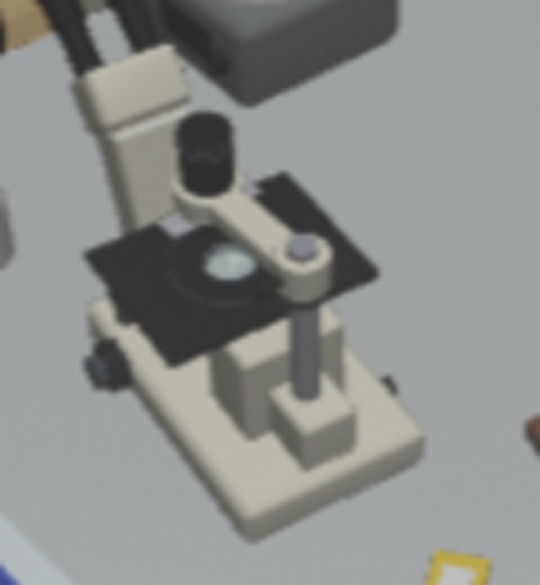

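```bash
cat >> h.py <<'E'
def ray(c,u,v,z):
    R=cv2.Rodrigues(np.array(c['rvec']))[0]; C=-R.T@c['tvec']
    p=cv2.undistortPoints(np.array([[[u,v]]],float),K(c),None)[0,0]
    d=R.T@np.array([p[0],p[1],1.]); return C+d*(z-C[2])/d[2]
E
python3 - <<'E'
from h import *
import pickle
d=pickle.load(open('cams0.pkl','rb'));c=d['top']
def P(x,y,z,f=6,o=(240,165)): return ray(c,(x+.5)/f-.5+o[0],(y+.5)/f-.5+o[1],z)
co=[P(*q,.17) for q in [(268,72),(580,102),(552,507),(234,474)]]
for a in co: print(a.round(4))
print('sides',[np.linalg.norm(co[i]-co[i-1]).round(4) for i in range(4)],'ctr',np.mean(co,0).round(4))
print('ring',P(411,289,.17).round(4))
yx=(co[0]+co[3]-co[1]-co[2]); xx=co[0]+co[1]-co[2]-co[3]
print('y ang',np.degrees(np.arctan2(yx[1],yx[0])),'x ang',np.degrees(np.arctan2(xx[1],xx[0])))
pl=P(162,237,.295);lm=P(440,222,.336);print('pillar',pl,'lamp',lm,np.linalg.norm((pl-lm)[:2]))
A=lambda x,y,z:P(x,y,z,4.5,(160,165))
for n,q,z in [('small',[(34,97),(98,87),(106,166),(40,176)],.025),('big',[(40,322),(142,318),(150,452),(40,456)],.036)]:
    # top face
    k=[A(*p,z) for p in q];print(n,np.mean(k,0).round(4),[np.linalg.norm(k[i]-k[i-1]).round(4) for i in range(4)])
    xx=k[2]+k[3]-k[0]-k[1];print(np.degrees(np.arctan2(xx[1],xx[0])))
print('cap end',A(83,223,.012),A(100,512,.018))
print('yellow',A(228,233,.025),'brown',A(315,480,.025))
E
```

```text
[ 0.6367 -0.0987  0.17  ]
[ 0.6169 -0.2674  0.17  ]
[ 0.3992 -0.2433  0.17  ]
[ 0.4193 -0.0749  0.17  ]
sides [np.float64(0.2187), np.float64(0.1698), np.float64(0.219), np.float64(0.1696)] ctr [ 0.518  -0.1711  0.17  ]
ring [ 0.5167 -0.1724  0.17  ]
y ang 83.25828953254067 x ang -6.278489955054226
pillar [ 0.53326902 -0.03678629  0.295     ] lamp [ 0.53349499 -0.16745202  0.336     ] 0.13066592889077058
small [0.6068 0.2893 0.025 ] [np.float64(0.0646), np.float64(0.0524), np.float64(0.0648), np.float64(0.0537)]
-174.4572105083182
big [0.4024 0.2666 0.036 ] [np.float64(0.1044), np.float64(0.0808), np.float64(0.1046), np.float64(0.0863)]
-177.8468384201663
cap end [0.53368572 0.28031051 0.012     ] [0.30447915 0.26381474 0.018     ]
yellow [0.52249051 0.16140905 0.025     ] brown [0.3271934  0.09347283 0.025     ]
```

```bash
cat >> h.py <<'E'
def to(x,y,z,yawdeg):
    s=robot.observe(); p=s['tool_pos']; yw=s['tool_rot'][2]
    d=np.array([x,y,z])-p; c,n=np.cos(yw),np.sin(yw)
    dy=(yawdeg-np.degrees(yw)+180)%360-180
    print('units dx %.2f dy %.2f dz %.2f roll %.2f'%((c*d[0]+n*d[1])/.025,(n*d[0]-c*d[1])/.025,-d[2]/.025,-dy/6),'now',p.round(4),np.degrees(yw).round(2),s['time'])
E
python3 -c "
from h import *
to(.40,.2,.42,120)
to(.50,-.16,.42,83.5)"
```

```text
units dx -11.75 dy -7.50 dz -7.75 roll 6.27 now [0.1998 0.4852 0.2262] 157.61 0.15
units dx -20.93 dy -19.29 dz -7.75 roll 12.35 now [0.1998 0.4852 0.2262] 157.61 0.15
```

```bash
python3 -m crank '{"claw":[1,1,1,1,1,1,1,1],"delta_pos":[[0,0,-1],[-1,-0.7,-2.2],[-2.4,-1.6,-3.4],[-3.8,-2.5,-4.6],[-5.2,-3.4,-5.8],[-6.6,-4.3,-7],[-8,-5.2,-7.7],[-9.4,-6.1,-7.7]],"roll":[0,0.8,1.6,2.4,3.2,4,5,6]}'; python3 -c "
from h import *
to(.50,-.16,.42,83.5)"
```

```text
time: 0.82
tool_pos: [0.3378, 0.2856, 0.4117]
tool_rot: [3.138, -0.0, 2.119]
contact_force: [0.6, 1.1, -0.1]
opening: 0.0921
units dx -18.60 dy -3.74 dz -0.33 roll 6.31 now [0.3378 0.2856 0.4117] 121.38 0.8167
```

```bash
python3 -m crank '{"claw":[1,1,1,1,1,1,1,1],"delta_pos":[[-1.5,-0.3,0],[-3,-0.6,0],[-4.5,-0.9,0],[-6,-1.2,0],[-7.5,-1.5,0],[-9,-1.8,0],[-10.5,-2.1,0],[-12,-2.4,0]],"roll":[0.8,1.6,2.4,3.2,4,4.8,5.6,6.4]}'; python3 -c "
from h import *
to(.50,-.16,.42,83.5)"
```

```text
time: 1.48
tool_pos: [0.4433, -0.0023, 0.4091]
tool_rot: [-3.142, -0.0, 1.448]
contact_force: [1.3, 0.2, 0.2]
opening: 0.0918
units dx -5.98 dy 3.02 dz -0.44 roll -0.09 now [ 0.4433 -0.0023  0.4091] 82.96 1.4833
```

```bash
python3 -m crank '{"claw":[1,1,1,1,1,1,1,1],"delta_pos":[[-1,0.4,0],[-2.4,0.9,0],[-3.8,1.4,0],[-5.2,1.9,0],[-6.4,2.4,-0.4],[-7.2,2.7,-0.4],[-7.6,2.8,-0.4],[-7.6,2.8,-0.4]],"roll":[0,0,0,0,0,0,0,0]}'; python3 - <<'E'
from h import *
import pickle
s=robot.observe();c=save('wrist','w1.png');t=save('top','t1.png');pickle.dump((s,c,t),open('w1.pkl','wb'));print(s['tool_pos'],s['tool_rot'])
E
```

```text
time: 2.15
tool_pos: [0.4902, -0.199, 0.4179]
tool_rot: [-3.14, -0.001, 1.45]
contact_force: [-0.5, 1.3, -1.0]
opening: 0.0915
[ 0.49023695 -0.19904868  0.41788571] [-3.13955176e+00 -6.56435285e-04  1.44970400e+00]
```

View pics/w1.png

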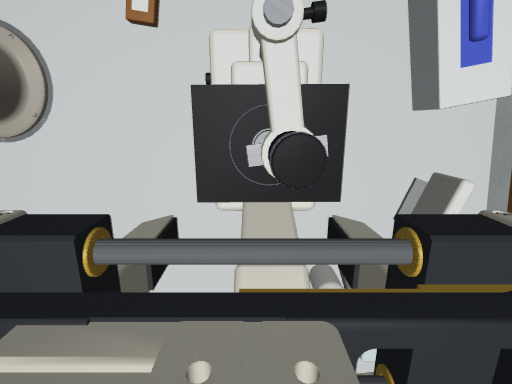

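```bash
cat >> h.py <<'E'
from scipy.spatial.transform import Rotation as Ro
def wray(s,c,u,v,z):
    R=Ro.from_euler('xyz',s['tool_rot']).as_matrix(); H=np.array(c['hand_eye'])
    p=cv2.undistortPoints(np.array([[[u,v]]],float),K(c),None)[0,0]
    C=R@H[:3,3]+s['tool_pos']; d=R@H[:3,:3]@np.array([p[0],p[1],1.])
    return C+d*(z-C[2])/d[2]
E
python3 - <<'E'
from h import *
import pickle
s,c,t=pickle.load(open('w1.pkl','rb'))
print('lamp',wray(s,c,299,160,.336),'L',wray(s,c,271,160,.336),'R',wray(s,c,327,160,.336))
print('pillar',wray(s,c,278,10,.295),'ring',wray(s,c,268,145,.17))
k=[wray(s,c,*q,.17) for q in [(192,86),(349,84),(342,202),(197,202)]]
print(np.array(k).round(4),np.mean(k,0))
cv2.imwrite('pics/w1z.png',cv2.resize(c['color'][0:205,180:360],None,fx=2.9,fy=2.9,interpolation=cv2.INTER_CUBIC))
E
```

```text
lamp [ 0.53440717 -0.17109857  0.336     ] L [ 0.51012195 -0.1681396   0.336     ] R [ 0.55868019 -0.17405605  0.336     ]
pillar [ 0.53254477 -0.03999803  0.295     ] ring [ 0.51600214 -0.17038866  0.17      ]
[[ 0.4201 -0.0771  0.17  ]
 [ 0.6361 -0.1009  0.17  ]
 [ 0.6195 -0.2703  0.17  ]
 [ 0.3983 -0.2435  0.17  ]] [ 0.51850531 -0.17294289  0.17      ]
```

View pics/w1z.png

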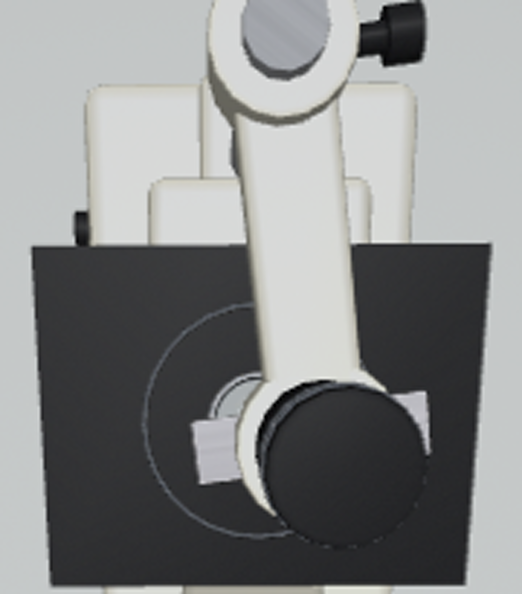

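```bash
python3 -c "
from h import *
to(.534,-.171,.292,90.4)"
```

```text
units dx 1.22 dy 1.63 dz 5.07 roll -1.20 now [ 0.49   -0.1965  0.4188] 83.21 2.25
```

```bash
python3 -m crank '{"claw":[1,1,1,1,1,1,1,1],"delta_pos":[[0.6,0.8,0],[1.1,1.65,0],[1.1,1.65,0.5],[1.1,1.65,1.5],[1.1,1.65,2.5],[1.1,1.65,3.5],[1.1,1.65,4.4],[1.1,1.65,5]],"roll":[-0.6,-1.2,-1.2,-1.2,-1.2,-1.2,-1.2,-1.2]}'; python3 -m crank '{"claw":[0.8,0.6,0.5,0.5,0.5,0.5,0.5,0.5],"delta_pos":[[0,0,0],[0,0,0],[0,0,0],[0,0,0],[0,0,0],[0,0,0],[0,0,0],[0,0,0]],"roll":[0,0,0,0,0,0,0,0]}' 8; python3 - <<'E'
from h import *
to(.534,-.171,.292,90.4); save('wrist','w2.png')
E
```

```text
time: 2.92
tool_pos: [0.5335, -0.1723, 0.2923]
tool_rot: [-3.139, -0.002, 1.58]
contact_force: [0.6, -0.8, 0.4]
opening: 0.0919
time: 3.58
tool_pos: [0.5346, -0.175, 0.2947]
tool_rot: [3.141, 0.0, 1.578]
contact_force: [-0.7, -0.1, 2.1]
opening: 0.0497
units dx 0.16 dy -0.02 dz 0.11 roll 0.00 now [ 0.5346 -0.175   0.2947] 90.41 3.5833
```

View pics/w2.png

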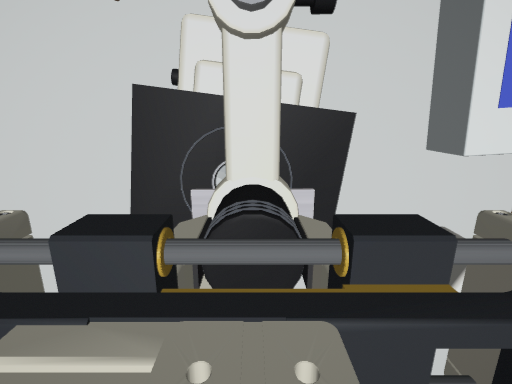

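```bash
python3 -m crank '{"claw":[0.5,0.5,0.5,0.5,0.5,0.5,0.5,0.5],"delta_pos":[[0.01,0.28,0],[0.03,0.57,0],[0.07,0.85,0],[0.12,1.13,0],[0.18,1.41,0],[0.27,1.68,0],[0.36,1.95,0],[0.47,2.21,0]],"roll":[-0.5,-1,-1.5,-2,-2.5,-3,-3.5,-4]}' 12; python3 -c "
from h import *
s=robot.observe();p=s['tool_pos'];r=p[:2]-[.533,-.0375];print(np.hypot(*r),np.degrees(np.arctan2(r[1],r[0]))+96.4,np.degrees(s['tool_rot'][2]))"
```

```text
time: 4.3
tool_pos: [0.5898, -0.1626, 0.2947]
tool_rot: [3.141, -0.0, 1.999]
contact_force: [-1.9, 1.3, 3.9]
opening: 0.0499
0.13740273914372572 30.810080721242514 114.51514422918125
```

```bash
python3 -m crank '{"claw":[0.5,0.5,0.5,0.5,0.5,0.5,0.5,0.5],"delta_pos":[[0.01,0.28,0],[0.03,0.57,0],[0.07,0.85,0],[0.12,1.13,0],[0.18,1.41,0],[0.27,1.68,0],[0.36,1.95,0],[0.47,2.21,0]],"roll":[-0.5,-1,-1.5,-2,-2.5,-3,-3.5,-4]}' 12; python3 -m crank '{"claw":[0.5,0.5,0.5,0.5,0.5,0.5,0.5,0.5],"delta_pos":[[0.01,0.28,0],[0.03,0.57,0],[0.07,0.85,0],[0.12,1.13,0],[0.18,1.41,0],[0.27,1.68,0],[0.36,1.95,0],[0.47,2.21,0]],"roll":[-0.5,-1,-1.5,-2,-2.5,-3,-3.5,-4]}' 12;  python3 -c "
from h import *
s=robot.observe();p=s['tool_pos'];r=p[:2]-[.533,-.0375];print(np.hypot(*r),np.degrees(np.arctan2(r[1],r[0]))+96.4,np.degrees(s['tool_rot'][2]))"
```

```text
time: 4.97
tool_pos: [0.6352, -0.129, 0.2946]
tool_rot: [3.141, -0.0, 2.417]
contact_force: [-1.3, 1.2, 4.0]
opening: 0.0496
time: 5.63
tool_pos: [0.6632, -0.0801, 0.2947]
tool_rot: [3.141, 0.001, 2.836]
contact_force: [-0.8, 0.9, 2.7]
opening: 0.0501
0.1369941431109508 78.30055516217917 162.48982759900932
```

```bash
python3 -m crank '{"claw":[0.5,0.5,0.5,0.5,0.5,0.5,0.5,0.5],"delta_pos":[[0,0.19,0],[0.01,0.38,0],[0.03,0.57,0],[0.05,0.76,0],[0.08,0.94,0],[0.12,1.13,0],[0.17,1.36,0],[0.17,1.36,0]],"roll":[-0.33,-0.67,-1,-1.33,-1.67,-2,-2.42,-2.42]}' 12; python3 -m crank '{"claw":[0.7,0.9,1,1,1,1,1,1],"delta_pos":[[0,0,0],[0,0,0],[0,0,0],[0,0,0],[0,0,-0.5],[0,0,-1.5],[0,0,-2.5],[0,0,-3.5]],"roll":[0,0,0,0,0,0,0,0]}'; python3 - <<'E'
from h import *
s=robot.observe();p=s['tool_pos'];r=p[:2]-[.533,-.0375];print(np.hypot(*r),np.degrees(np.arctan2(r[1],r[0]))+96.4,np.degrees(s['tool_rot'][2]))
to(.607,.20,.30,185.5)
E
```

```text
time: 6.3
tool_pos: [0.6695, -0.0456, 0.2947]
tool_rot: [3.141, 0.001, 3.09]
contact_force: [-0.2, -0.0, 3.1]
opening: 0.0497
time: 6.97
tool_pos: [0.6689, -0.0467, 0.3825]
tool_rot: [3.141, -0.001, 3.087]
contact_force: [0.2, -0.1, -0.1]
opening: 0.0912
0.1362539521270702 92.54344679985161 176.88553431603822
units dx 3.01 dy 9.72 dz 3.30 roll -1.44 now [ 0.6689 -0.0467  0.3825] 176.89 6.9667
```

```bash
python3 -m crank '{"claw":[1,1,1,1,1,1,1,1],"delta_pos":[[0,1.2,0],[0,2.8,0],[0,4.4,0.5],[0,6,1.5],[0,7.6,2.5],[0,9.2,3.5],[0,10.8,4.5],[0,12,5.5]],"roll":[-0.2,-0.4,-0.7,-1,-1.2,-1.44,-1.44,-1.44]}';python3 -c "
from h import *
to(.655,.287,.2,185.5)"
```

```text
time: 7.63
tool_pos: [0.6844, 0.2394, 0.2554]
tool_rot: [3.141, 0.001, -3.045]
contact_force: [0.4, 0.8, -0.1]
opening: 0.0917
units dx 0.99 dy 2.01 dz 2.22 roll 0.01 now [0.6844 0.2394 0.2554] -174.45 7.6333
```

```bash
python3 -m crank '{"claw":[1,1,1,1,1,1,1,1],"delta_pos":[[0.2,0.5,0.5],[0.5,1,1],[0.7,1.5,1.5],[0.8,1.8,1.9],[0.8,1.8,1.9],[0.8,1.8,1.9],[0.8,1.8,1.9],[0.8,1.8,1.9]],"roll":[0,0,0,0,0,0,0,0]}'; python3 - <<'E'
from h import *
import pickle
s=robot.observe();c=save('wrist','w3.png');pickle.dump((s,c),open('w3.pkl','wb'));print(s['tool_pos'],s['tool_rot'])
t=save('top','t3.png');pickle.dump(t,open('t3.pkl','wb'))
E
```

```text
time: 8.3
tool_pos: [0.6612, 0.2795, 0.2096]
tool_rot: [3.141, 0.002, -3.046]
contact_force: [0.2, 0.0, 0.9]
opening: 0.0915
[0.66121245 0.27950746 0.20963273] [ 3.14132243e+00  2.13836410e-03 -3.04574740e+00]
```

View pics/w3.png

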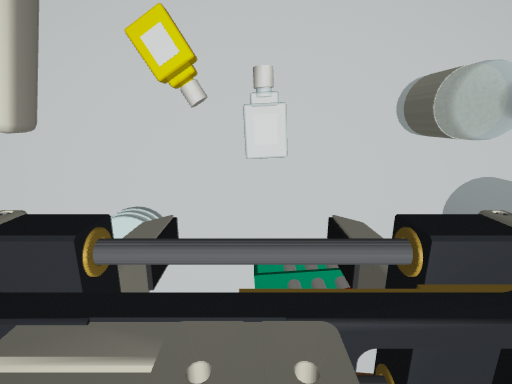

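View pics/t3.png

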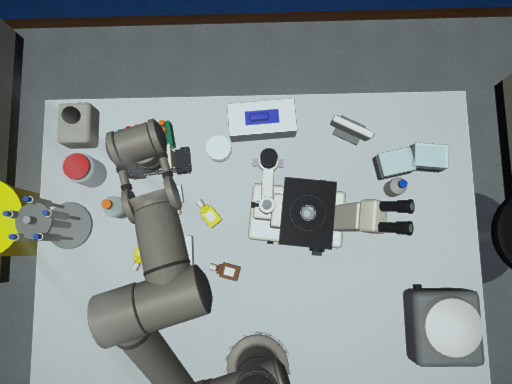

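```bash
python3 - <<'E'
from h import *
import pickle
s,c=pickle.load(open('w3.pkl','rb'))
cv2.imwrite('pics/w3z.png',cv2.resize(c['color'][55:170,215:320],None,fx=5,fy=5,interpolation=cv2.INTER_CUBIC))
t=pickle.load(open('t3.pkl','rb'))
cv2.imwrite('pics/t3z.png',cv2.resize(t['color'][140:260,245:355],None,fx=5,fy=5,interpolation=cv2.INTER_CUBIC))
d=pickle.load(open('cams0.pkl','rb'))
cv2.imwrite('pics/t0z.png',cv2.resize(d['top']['color'][100:250,60:230],None,fx=4,fy=4,interpolation=cv2.INTER_CUBIC))
print('bottle cap',ray(d['top'],107,203,.165),'dish',ray(d['top'],218,148,.046))
E
```

```text
bottle cap [0.56064268 0.48445839 0.165     ] dish [0.76848062 0.13031687 0.046     ]
```

View pics/w3z.png

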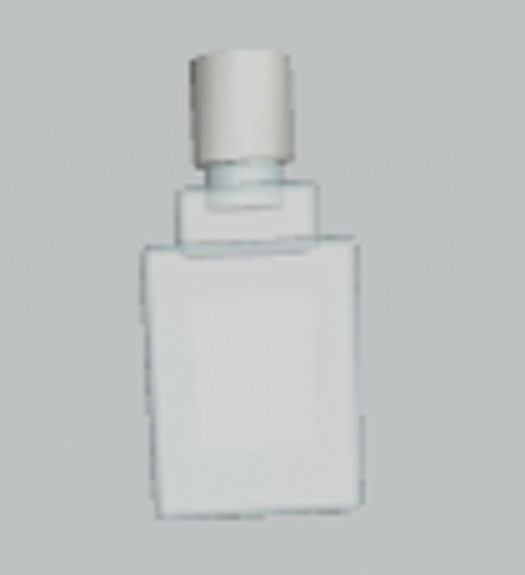

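View pics/t3z.png

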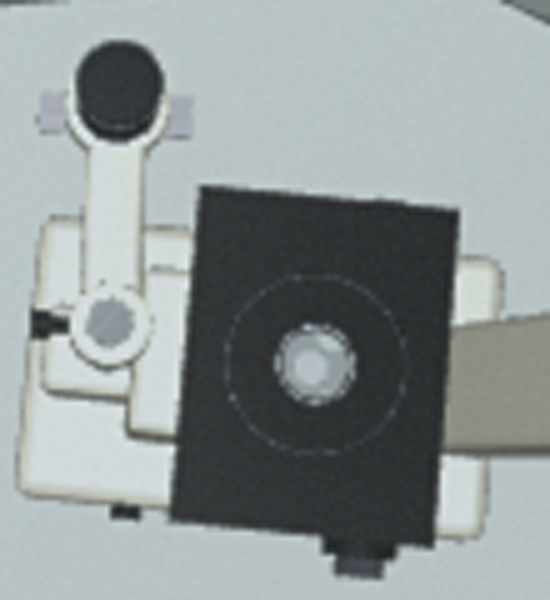

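View pics/t0z.png

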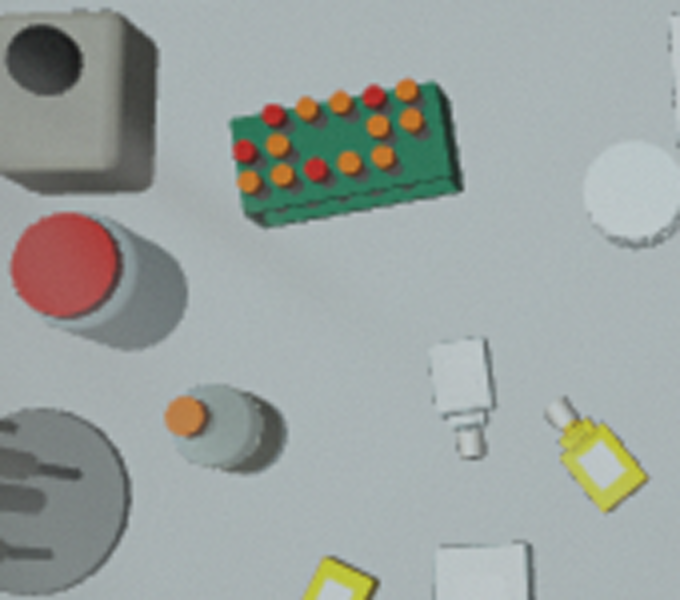

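```bash
python3 - <<'E'
from h import *
import pickle
s,c=pickle.load(open('w3.pkl','rb'))
W=lambda x,y,z:wray(s,c,(x+.5)/5-.5+215,(y+.5)/5-.5+55,z)
for z in (.025,):
    k=[W(*q,z) for q in [(143,250),(355,238),(359,507),(157,517)]]
    print(np.mean(k,0).round(4),[np.linalg.norm(k[i]-k[i-1]).round(4) for i in range(4)])
    xx=k[0]+k[1]-k[2]-k[3];yy=k[0]+k[3]-k[1]-k[2];print(np.degrees(np.arctan2(xx[1],xx[0])),np.degrees(np.arctan2(yy[1],yy[0])))
print('cap end',W(243,52,.0125),W(243,165,.0125))
t=pickle.load(open('t3.pkl','rb'))
T=lambda x,y,z:ray(t,(x+.5)/5-.5+245,(y+.5)/5-.5+140,z)
print('ring',T(316.5,364.5,.17))
k=[T(*q,.17) for q in [(200,186),(459,211),(434,547),(170,520)]]
print('stage',np.mean(k,0),[np.linalg.norm(k[i]-k[i-1]).round(4) for i in range(4)])
xx=k[0]+k[1]-k[2]-k[3];yy=k[0]+k[3]-k[1]-k[2];print(np.degrees(np.arctan2(xx[1],xx[0])),np.degrees(np.arctan2(yy[1],yy[0])))
E
```

```text
[0.6069 0.2909 0.025 ] [np.float64(0.0637), np.float64(0.0504), np.float64(0.0639), np.float64(0.0503)]
-171.8933837197913 -81.5715943298657
cap end [0.53140748 0.28080777 0.0125    ] [0.55660932 0.28346899 0.0125    ]
ring [ 0.51751074 -0.17187748  0.17      ]
stage [ 0.51771754 -0.17131699  0.17      ] [np.float64(0.2181), np.float64(0.1692), np.float64(0.2181), np.float64(0.1689)]
-6.576824834151069 83.29037128073232
```

```bash
python3 -c "
from h import *
to(.607,.2900,.06,187.5)"
```

```text
units dx 2.11 dy 0.62 dz 5.97 roll -0.33 now [0.661  0.2797 0.2094] -174.5 8.4
```

```bash
python3 -m crank '{"claw":[1,1,1,1,1,1,1,1],"delta_pos":[[0.5,0.2,0.5],[1.2,0.4,1.5],[1.8,0.6,2.7],[2.1,0.62,3.9],[2.1,0.62,4.9],[2.1,0.62,5.7],[2.1,0.62,6],[2.1,0.62,6]],"roll":[-0.3,-0.33,-0.33,-0.33,-0.33,-0.33,-0.33,-0.33]}';python3 -c "
from h import *
to(.607,.290,.006,187.5)"
```

```text
time: 9.07
tool_pos: [0.6058, 0.2901, 0.0567]
tool_rot: [-3.141, -0.003, -3.01]
contact_force: [0.1, -0.4, 0.1]
opening: 0.092
units dx -0.05 dy -0.01 dz 2.03 roll 0.00 now [0.6058 0.2901 0.0567] -172.48 9.0667
```

```bash
python3 -m crank '{"claw":[1,1,1,1,1,1,1,1],"delta_pos":[[0,0,0.5],[0,0,1],[0,0,1.4],[0,0,1.7],[0,0,1.9],[0,0,1.95],[0,0,1.95],[0,0,1.95]],"roll":[0,0,0,0,0,0,0,0]}';python3 -m crank '{"claw":[0.85,0.75,0.68,0.62,0.57,0.5,0.45,0.45],"delta_pos":[[0,0,0],[0,0,0],[0,0,0],[0,0,0],[0,0,0],[0,0,0],[0,0,0],[0,0,0]],"roll":[0,0,0,0,0,0,0,0]}' 6;python3 - <<'E'
from h import *
print(robot.observe()['tool_pos']);save('wrist','w4.png')
E
```

```text
time: 9.73
tool_pos: [0.6068, 0.2909, 0.0101]
tool_rot: [3.141, 0.001, -3.01]
contact_force: [-0.2, -0.3, 0.0]
opening: 0.0917
time: 10.4
tool_pos: [0.6065, 0.2908, 0.0097]
tool_rot: [3.142, 0.0, -3.01]
contact_force: [1.1, -0.9, 0.9]
opening: 0.0518
[0.60649989 0.29075563 0.00974772]
```

View pics/w4.png

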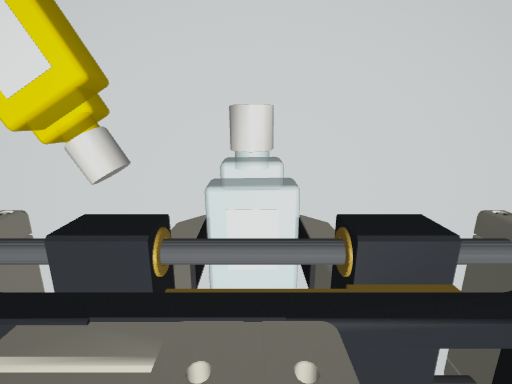

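```bash
python3 -m crank '{"claw":[0.45,0.45,0.45,0.45,0.45,0.45,0.45,0.45],"delta_pos":[[0,0,0],[0,0,-0.2],[0,0,-0.7],[0,0,-1.5],[0,0,-2.5],[0,0,-3.5],[0,0,-4.5],[0,0,-5.5]],"roll":[0,0,0,0,0,0,0,0]}' 15;python3 - <<'E'
from h import *
import pickle
s=robot.observe();c=save('wrist','w5.png');pickle.dump((s,c),open('w5.pkl','wb'))
to(.56,.05,.40,175);to(.5177,-.1715,.40,173.4)
E
```

```text
time: 11.12
tool_pos: [0.6064, 0.2908, 0.1497]
tool_rot: [3.141, 0.001, -3.01]
contact_force: [0.4, 0.5, -0.5]
opening: 0.052
units dx 3.21 dy -9.33 dz -9.77 roll 2.09 now [0.6088 0.2917 0.1558] -172.44 11.1667
units dx 6.05 dy -17.89 dz -9.77 roll 2.36 now [0.6088 0.2917 0.1558] -172.44 11.1667
```

View pics/w5.png

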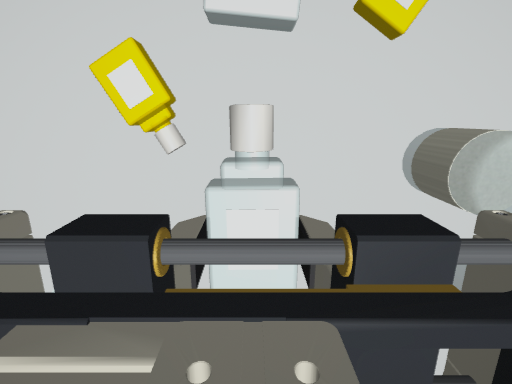

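```bash
python3 -m crank '{"claw":[0.45,0.45,0.45,0.45,0.45,0.45,0.45,0.45],"delta_pos":[[0,0,-1],[0,0,-2.3],[0,0,-3.7],[0.3,-0.8,-5.1],[0.8,-2,-6.5],[1.3,-3.4,-7.8],[1.8,-4.8,-9],[2.3,-6.2,-9.6]],"roll":[0,0,0,0.3,0.7,1.1,1.5,2]}' 15;python3 - <<'E'
from h import *
import pickle
s,c=pickle.load(open('w5.pkl','rb'))
H=np.array(c['hand_eye'])
for u,v,zt in [(253,181,-.0153),(252,106,-.004),(209,183,-.0153),(297,181,-.0153)]:
    p=H[:3,:3]@np.array([(u-c['cx'])/c['fx'],(v-c['cy'])/c['fy'],1]);k=(zt-H[2,3])/p[2];print(H[:3,3]+p*k)
to(.5177,-.1715,.40,173.4)
E
```

```text
time: 11.83
tool_pos: [0.5725, 0.1442, 0.3826]
tool_rot: [3.14, 0.004, 3.063]
contact_force: [1.1, -1.3, -1.2]
opening: 0.0519
[ 0.03499687  0.0009044  -0.0153    ]
[ 0.07359894  0.00039937 -0.004     ]
[ 0.03392436 -0.02247964 -0.0153    ]
[ 0.03498155  0.02425056 -0.0153    ]
units dx 1.20 dy -12.76 dz -0.70 roll 0.35 now [0.5725 0.1442 0.3826] 175.51 11.8333
```

```bash
python3 -m crank '{"claw":[0.45,0.45,0.45,0.45,0.45,0.45,0.45,0.45],"delta_pos":[[0.15,-1.4,-0.4],[0.3,-2.8,-0.6],[0.45,-4.2,-0.6],[0.6,-5.6,-0.6],[0.75,-7,-0.6],[0.9,-8.4,-0.6],[1.05,-9.8,-0.6],[1.1,-11,-0.6]],"roll":[0.1,0.2,0.3,0.35,0.35,0.35,0.35,0.35]}' 15;python3 - <<'E'
from h import *
to(.5177,-.1715,.40,173.4)
E
```

```text
time: 12.5
tool_pos: [0.5231, -0.1291, 0.3952]
tool_rot: [-3.141, 0.001, 3.027]
contact_force: [0.6, 1.2, -0.3]
opening: 0.0521
units dx 0.02 dy -1.71 dz -0.19 roll 0.00 now [ 0.5231 -0.1291  0.3952] 173.41 12.5
```

```bash
python3 -m crank '{"claw":[0.45,0.45,0.45,0.45,0.45,0.45,0.45,0.45],"delta_pos":[[0,-0.5,0],[0,-1,0],[0,-1.3,0],[0,-1.5,0],[0,-1.6,0],[0,-1.65,0],[0,-1.65,0],[0,-1.65,0]],"roll":[0,0,0,0,0,0,0,0]}' 15;python3 - <<'E'
from h import *
to(.5177,-.1715,.20,173.4); save('wrist','w6.png');save('top','t6.png')
to(.5177,-.1715,.20,173.4)
E
```

```text
time: 13.17
tool_pos: [0.5198, -0.1674, 0.394]
tool_rot: [3.141, 0.0, 3.028]
contact_force: [0.3, 0.4, -0.9]
opening: 0.0516
units dx 0.07 dy -0.17 dz 7.76 roll 0.02 now [ 0.5198 -0.1674  0.394 ] 173.51 13.1667
units dx 0.06 dy -0.17 dz 7.76 roll 0.02 now [ 0.5197 -0.1676  0.394 ] 173.5 13.2667
```

View pics/w6.png

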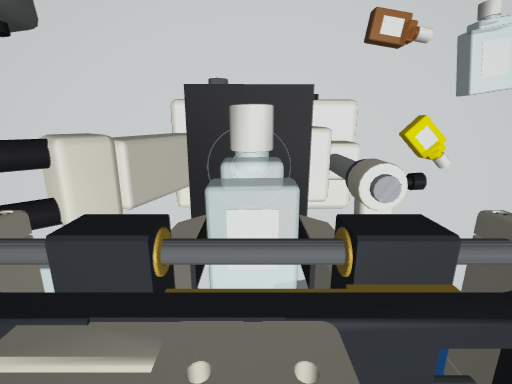

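View pics/t6.png

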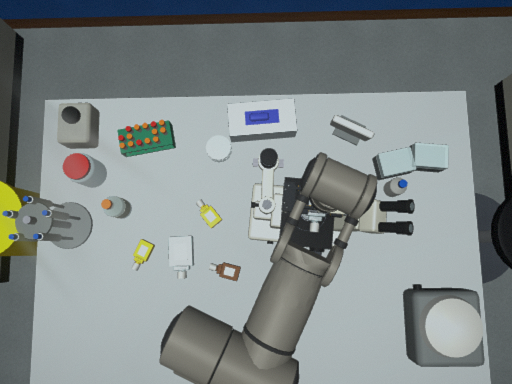

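```bash
python3 -m crank '{"claw":[0.45,0.45,0.45,0.45,0.45,0.45,0.45,0.45],"delta_pos":[[0.06,-0.1,0.2],[0.06,-0.16,0.8],[0.06,-0.16,1.6],[0.06,-0.16,2.6],[0.06,-0.16,3.6],[0.06,-0.16,4.4],[0.06,-0.16,5],[0.06,-0.16,5.2]],"roll":[0,0,0,0,0,0,0,0]}' 15;python3 - <<'E'
from h import *
to(.5177,-.1715,.20,173.4); save('scene','s7.png');c=save('wrist','w7.png')
E
```

```text
time: 13.93
tool_pos: [0.5164, -0.1714, 0.261]
tool_rot: [3.14, -0.004, 3.027]
contact_force: [0.3, -0.3, -1.0]
opening: 0.052
units dx -0.05 dy 0.00 dz 2.44 roll 0.01 now [ 0.5164 -0.1714  0.261 ] 173.46 13.9333
```

View pics/w7.png

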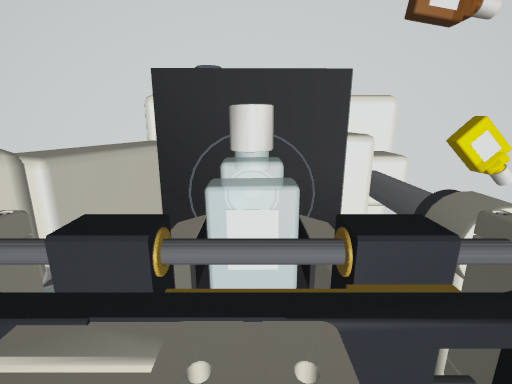

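View pics/s7.png

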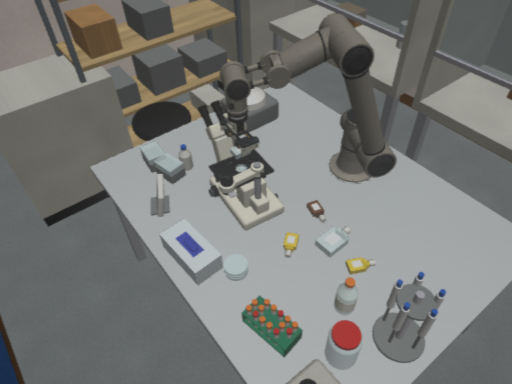

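```bash
python3 -m crank '{"claw":[0.45,0.45,0.45,0.45,0.45,0.45,0.45,0.45],"delta_pos":[[0,0,0.3],[0,0,0.8],[0,0,1.3],[0,0,1.8],[0,0,2.2],[0,0,2.5],[0,0,2.6],[0,0,2.6]],"roll":[0,0,0,0,0,0,0,0]}' 15;python3 - <<'E'
from h import *
to(.5177,-.1715,.18,173.4);c=save('wrist','w8.png');
import pickle; pickle.dump((robot.observe(),c),open('w8.pkl','wb'))
cv2.imwrite('pics/w8z.png',cv2.resize(c['color'][50:300,130:380],None,fx=2.3,fy=2.3,interpolation=cv2.INTER_CUBIC))
to(.5177,-.1715,.18,173.4)
E
```

```text
time: 14.7
tool_pos: [0.5177, -0.172, 0.1987]
tool_rot: [3.141, -0.0, 3.027]
contact_force: [0.2, 1.0, -0.6]
opening: 0.052
units dx 0.00 dy 0.02 dz 0.75 roll 0.01 now [ 0.5177 -0.172   0.1987] 173.45 14.7
units dx 0.01 dy 0.02 dz 0.77 roll 0.01 now [ 0.5179 -0.1721  0.1992] 173.45 14.75
```

View pics/w8z.png

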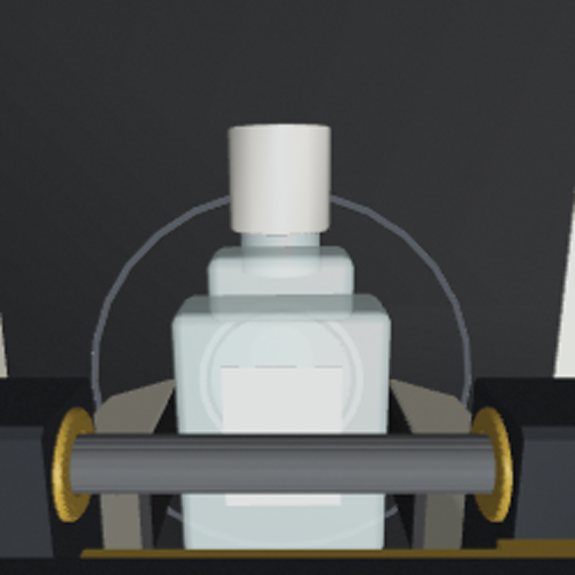

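```bash
python3 - <<'E'
from h import *
import pickle
s,c=pickle.load(open('w8.pkl','rb'))
W=lambda x,y,z:wray(s,c,(x+.5)/2.3-.5+130,(y+.5)/2.3-.5+50,z)
a,b=np.cos(np.radians(-6.5)),np.sin(np.radians(-6.5))
for n,q in [('win L',(202,378)),('win R',(361,378)),('ring L',(93,360)),('ring R',(470,360)),('ring top',(282,178)),('ring bot',(282,545)),('ring tl',(228,197)),('ring tr',(332,197)),('bl',(167,512)),('br',(397,512))]:
    print(n,W(*q,.17).round(4))
P=np.array([W(*q,.17)[:2] for q in [(93,360),(470,360),(228,197),(332,197),(167,512),(397,512)]])
A=np.c_[2*P,np.ones(len(P))];x=np.linalg.lstsq(A,(P**2).sum(1),rcond=None)[0];print('fit centre',x[:2],'r',np.sqrt(x[2]+x[:2]@x[:2]))
E
```

```text
win L [ 0.5141 -0.1962  0.17  ]
win R [ 0.5198 -0.1469  0.17  ]
ring L [ 0.5044 -0.2289  0.17  ]
ring R [ 0.5178 -0.1129  0.17  ]
ring top [ 0.4565 -0.1644  0.17  ]
ring bot [ 0.5757 -0.1782  0.17  ]
ring tl [ 0.4601 -0.1806  0.17  ]
ring tr [ 0.4635 -0.1506  0.17  ]
bl [ 0.559  -0.2145  0.17  ]
br [ 0.5677 -0.139   0.17  ]
fit centre [ 0.51851541 -0.17172114] r 0.05895666767640507
```

```bash
python3 -m crank '{"claw":[0.45,0.45,0.45,0.45,0.45,0.45,0.45,0.45],"delta_pos":[[0,0,0.1],[0,0,0.22],[0,0,0.34],[0,0,0.44],[0,0,0.52],[0,0,0.58],[0,0,0.62],[0,0,0.64]],"roll":[0,0,0,0,0,0,0,0]}' 15;python3 -m crank '{"claw":[0.45,0.45,0.45,0.45,0.45,0.45,0.45,0.45],"delta_pos":[[0,0,0],[0,0,0.02],[0,0,0.03],[0,0,0.04],[0,0,0.05],[0,0,0.06],[0,0,0.06],[0,0,0.06]],"roll":[0,0,0,0,0,0,0,0]}' 15
```

```text
time: 15.42
tool_pos: [0.5177, -0.172, 0.1827]
tool_rot: [3.141, -0.0, 3.027]
contact_force: [0.1, -0.4, -0.5]
opening: 0.0519
time: 16.08
tool_pos: [0.5177, -0.172, 0.1814]
tool_rot: [3.142, -0.0, 3.027]
contact_force: [-0.1, -0.5, -0.6]
opening: 0.0517
```

```bash
python3 -m crank '{"claw":[0.45,0.45,0.45,0.45,0.45,0.45,0.45,0.45],"delta_pos":[[0,0,0.01],[0,0,0.02],[0,0,0.03],[0,0,0.04],[0,0,0.05],[0,0,0.06],[0,0,0.06],[0,0,0.06]],"roll":[0,0,0,0,0,0,0,0]}' 15
```

```text
time: 16.75
tool_pos: [0.5177, -0.172, 0.1799]
tool_rot: [3.141, 0.0, 3.027]
contact_force: [0.6, 0.6, -0.7]
opening: 0.0514
```

```bash
python3 -m crank '{"claw":[0.45,0.45,0.45,0.45,0.45,0.45,0.45,0.45],"delta_pos":[[0,0,0.01],[0,0,0.02],[0,0,0.03],[0,0,0.04],[0,0,0.04],[0,0,0.04],[0,0,0.04],[0,0,0.04]],"roll":[0,0,0,0,0,0,0,0]}' 15
```

```text
time: 17.42
tool_pos: [0.5177, -0.172, 0.1797]
tool_rot: [-3.141, 0.001, 3.027]
contact_force: [-2.3, 0.2, 5.8]
opening: 0.0519
```

```bash
python3 -m crank '{"claw":[0.58,0.6,0.65,0.7,0.75,0.75,0.75,0.75],"delta_pos":[[0,0,0],[0,0,0],[0,0,0],[0,0,0],[0,0,0],[0,0,0],[0,0,-0.2],[0,0,-0.4]],"roll":[0,0,0,0,0,0,0,0]}' 6; python3 -m crank '{"claw":[0.75,0.75,0.75,0.75,0.75,0.75,0.75,0.75],"delta_pos":[[0,0,-0.5],[0,0,-1.2],[0,0,-2],[0,0,-3],[0,0,-4],[0,0,-5.2],[0,0,-6.4],[0,0,-7.6]],"roll":[0,0,0,0,0,0,0,0]}'; python3 - <<'E'
from h import *
import pickle
s=robot.observe();c=save('wrist','w9.png');t=save('top','t9.png');pickle.dump((s,c,t),open('w9.pkl','wb'));print(s['tool_pos'],s['tool_rot'])
E
```

```text
time: 18.08
tool_pos: [0.5176, -0.1719, 0.1891]
tool_rot: [3.141, -0.001, 3.027]
contact_force: [0.3, 0.3, 0.3]
opening: 0.0689
time: 18.75
tool_pos: [0.5174, -0.1718, 0.3811]
tool_rot: [-3.141, 0.001, 3.027]
contact_force: [0.7, 0.3, 0.6]
opening: 0.0691
[ 0.51735168 -0.17180728  0.38114365] [-3.14139152e+00  8.85875086e-04  3.02732589e+00]
```

View pics/w9.png

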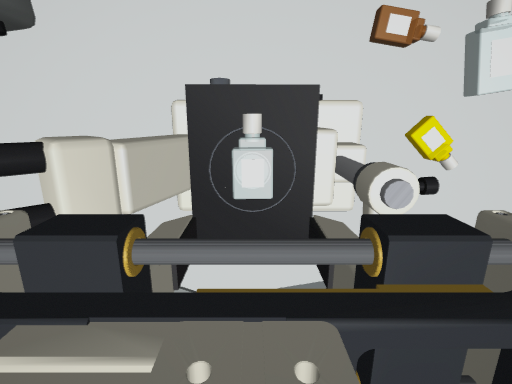

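```bash
python3 - <<'E'
from h import *
import pickle
s,c,t=pickle.load(open('w9.pkl','rb'))
cv2.imwrite('pics/w9z.png',cv2.resize(c['color'][100:225,195:310],None,fx=4.8,fy=4.8,interpolation=cv2.INTER_CUBIC))
to(.669,-.047,.38,176.1)
E
```

```text
units dx -5.39 dy 5.67 dz 0.20 roll -0.44 now [ 0.5188 -0.1725  0.385 ] 173.45 18.85
```

View pics/w9z.png

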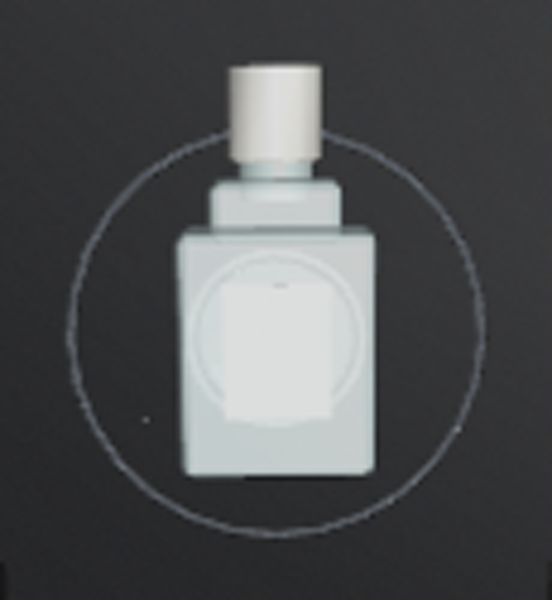

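```bash
python3 - <<'E'
from h import *
import pickle
s,c,t=pickle.load(open('w9.pkl','rb'))
W=lambda x,y,z:wray(s,c,(x+.5)/4.8-.5+195,(y+.5)/4.8-.5+100,z)
print('ring',np.mean([W(275,128,.17),W(275,536,.17),W(68,335,.17),W(485,335,.17)],0))
for z,n,q in [(.195,'top',[(177,235),(376,232),(374,474),(184,476)]),]:
    k=[W(*p,z) for p in q];print(n,np.mean(k,0),[np.linalg.norm(k[i]-k[i-1]).round(4) for i in range(4)])
print('front bottom',W(276,238,.17),'front top',W(276,231,.195),'rear top',W(279,474,.195),'cap',W(276,64,.1825))
E
```

```text
ring [ 0.51696735 -0.17153171  0.17      ]
top [ 0.51777684 -0.17107524  0.195     ] [np.float64(0.0648), np.float64(0.0514), np.float64(0.065), np.float64(0.0514)]
front bottom [ 0.48920033 -0.168255    0.17      ] front top [ 0.48483107 -0.167738    0.195     ] rear top [ 0.54979185 -0.17442438  0.195     ] cap [ 0.44329831 -0.16294672  0.1825    ]
```

```bash
python3 -m crank '{"claw":[1,1,1,1,1,1,1,1],"delta_pos":[[-0.7,0.7,0],[-1.7,1.7,0],[-2.7,2.7,0],[-3.7,3.8,0],[-4.6,4.8,0],[-5.2,5.5,0],[-5.4,5.7,0],[-5.4,5.7,0]],"roll":[0,-0.1,-0.3,-0.5,-0.6,-0.6,-0.6,-0.6]}'; python3 - <<'E'
from h import *
to(.669,-.0465,.293,177)
c=save('wrist','w10.png')
E
```

```text
time: 19.52
tool_pos: [0.6689, -0.0444, 0.3773]
tool_rot: [3.141, -0.002, 3.092]
contact_force: [0.5, -0.2, 0.2]
opening: 0.0918
units dx -0.01 dy -0.08 dz 3.37 roll 0.03 now [ 0.6689 -0.0444  0.3773] 177.18 19.5167
```

View pics/w10.png

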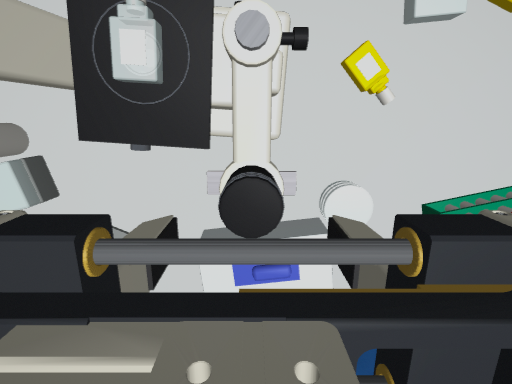

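Lamp (251,203) is centred between the fingers; descend and grip.

```bash
python3 -m crank '{"claw":[1,1,1,1,1,1,1,1],"delta_pos":[[0,0,0.5],[0,0,1.2],[0,0,1.9],[0,0,2.5],[0,0,3],[0,0,3.25],[0,0,3.3],[0,0,3.3]],"roll":[0,0,0,0,0,0,0,0]}'; python3 -m crank '{"claw":[0.8,0.7,0.62,0.5,0.5,0.5,0.5,0.5],"delta_pos":[[0,0,0],[0,0,0],[0,0,0],[0,0,0],[0,0,0],[0,0,0],[0,0,0],[0,0,0]],"roll":[0,0,0,0,0,0,0,0]}' 8;  python3 -c "
from h import *
s=robot.observe();p=s['tool_pos'];r=p[:2]-[.533,-.0375];print(np.hypot(*r),np.degrees(np.arctan2(r[1],r[0]))+96.5,np.degrees(s['tool_rot'][2]))"
```

```text
time: 20.23
tool_pos: [0.6676, -0.0467, 0.297]
tool_rot: [-3.141, 0.0, 3.089]
contact_force: [0.0, 0.1, 0.0]
opening: 0.0915
time: 20.9
tool_pos: [0.6681, -0.0457, 0.2965]
tool_rot: [3.141, 0.0, 3.09]
contact_force: [-0.3, 0.2, 0.5]
opening: 0.05
0.1353747280792699 93.0199302370624 177.05403863848466
```

```bash
python3 -m crank '{"claw":[0.5,0.5,0.5,0.5,0.5,0.5,0.5,0.5],"delta_pos":[[0.01,-0.28,0],[0.03,-0.57,0],[0.07,-0.85,0],[0.12,-1.13,0],[0.18,-1.41,0],[0.27,-1.68,0],[0.36,-1.95,0],[0.47,-2.21,0]],"roll":[0.5,1,1.5,2,2.5,3,3.5,4]}' 12; python3 -m crank '{"claw":[0.5,0.5,0.5,0.5,0.5,0.5,0.5,0.5],"delta_pos":[[0.01,-0.28,0],[0.03,-0.57,0],[0.07,-0.85,0],[0.12,-1.13,0],[0.18,-1.41,0],[0.27,-1.68,0],[0.36,-1.95,0],[0.47,-2.21,0]],"roll":[0.5,1,1.5,2,2.5,3,3.5,4]}' 12; python3 -c "
from h import *
s=robot.observe();p=s['tool_pos'];r=p[:2]-[.533,-.0375];print(np.hypot(*r),np.degrees(np.arctan2(r[1],r[0]))+96.5,np.degrees(s['tool_rot'][2]))"
```

```text
time: 21.57
tool_pos: [0.6535, -0.0997, 0.2964]
tool_rot: [3.14, -0.0, 2.67]
contact_force: [0.4, 2.7, 1.3]
opening: 0.0499
time: 22.23
tool_pos: [0.618, -0.1435, 0.2964]
tool_rot: [3.14, -0.001, 2.251]
contact_force: [1.7, 3.7, 0.7]
opening: 0.0495
0.13587685989204984 45.24656948414376 128.95732579270276
```

```bash
python3 -m crank '{"claw":[0.5,0.5,0.5,0.5,0.5,0.5,0.5,0.5],"delta_pos":[[0.01,-0.28,0],[0.03,-0.57,0],[0.07,-0.85,0],[0.12,-1.13,0],[0.18,-1.41,0],[0.27,-1.68,0],[0.36,-1.95,0],[0.47,-2.21,0]],"roll":[0.5,1,1.5,2,2.5,3,3.5,4]}' 12; python3 -c "
from h import *
s=robot.observe();p=s['tool_pos'];r=p[:2]-[.533,-.0375];print(np.hypot(*r),np.degrees(np.arctan2(r[1],r[0]))+96.5,np.degrees(s['tool_rot'][2]))"
```

```text
time: 22.9
tool_pos: [0.5679, -0.169, 0.2964]
tool_rot: [3.14, -0.001, 1.832]
contact_force: [2.8, 4.0, -0.6]
opening: 0.05
0.13604520943541257 21.354534196714823 104.95657985979527
```

```bash
python3 -m crank '{"claw":[0.5,0.5,0.5,0.5,0.5,0.5,0.5,0.5],"delta_pos":[[0,-0.21,0],[0.02,-0.43,0],[0.04,-0.64,0],[0.07,-0.85,0],[0.1,-1.06,0],[0.15,-1.27,0],[0.2,-1.48,0],[0.27,-1.68,0]],"roll":[0.38,0.75,1.12,1.5,1.88,2.25,2.62,3]}' 12; python3 -m crank '{"claw":[0.5,0.5,0.5,0.5,0.5,0.5,0.5,0.5],"delta_pos":[[0,-0.04,0],[0,-0.08,0],[0,-0.12,0],[0,-0.16,0],[0,-0.2,0],[0,-0.24,0],[0.01,-0.28,0],[0.01,-0.28,0]],"roll":[0.08,0.15,0.23,0.3,0.37,0.44,0.5,0.5]}' 12; python3 -c "
from h import *
s=robot.observe();p=s['tool_pos'];r=p[:2]-[.533,-.0375];print(np.hypot(*r),np.degrees(np.arctan2(r[1],r[0]))+96.5,np.degrees(s['tool_rot'][2]),s['torque'])"
```

```text
time: 23.57
tool_pos: [0.5258, -0.1734, 0.2964]
tool_rot: [3.14, -0.002, 1.518]
contact_force: [4.2, 2.8, -0.6]
opening: 0.05
time: 24.23
tool_pos: [0.5189, -0.1729, 0.2964]
tool_rot: [3.141, -0.002, 1.468]
contact_force: [3.4, 4.3, -1.4]
opening: 0.0494
0.1361197931191715 0.5415589303129877 84.10005181902551 [ 0.54060029 -0.2891247  -0.19953233]
```

```bash
python3 -m crank '{"claw":[0.5,0.5,0.5,0.5,0.5,0.5,0.5,0.5],"delta_pos":[[0,-0.02,0],[0,-0.04,0],[0,-0.06,0],[0,-0.08,0],[0,-0.08,0],[0,-0.08,0],[0,-0.08,0],[0,-0.08,0]],"roll":[0.03,0.06,0.09,0.12,0.12,0.12,0.12,0.12]}' 15
```

```text
time: 24.9
tool_pos: [0.5173, -0.1727, 0.2964]
tool_rot: [3.14, -0.002, 1.456]
contact_force: [5.2, 4.7, -0.3]
opening: 0.0498
```

```bash
python3 -m crank '{"claw":[0.5,0.5,0.5,0.5,0.5,0.5,0.5,0.5],"delta_pos":[[0,-0.02,0],[0,-0.04,0],[0,-0.06,0],[0,-0.08,0],[0,-0.08,0],[0,-0.08,0],[0,-0.08,0],[0,-0.08,0]],"roll":[0,0,0,0,0,0,0,0]}' 20
```

```text
time: 25.57
tool_pos: [0.5173, -0.1728, 0.2963]
tool_rot: [3.136, -0.002, 1.456]
contact_force: [15.1, 3.0, -3.2]
opening: 0.0496
```

```bash
python3 -m crank '{"claw":[0.7,0.9,1,1,1,1,1,1],"delta_pos":[[0,0,0],[0,0,0],[0,0,0],[0,0,0],[0,0,0],[0,0,0],[0,0,0],[0,0,0]],"roll":[0,0,0,0,0,0,0,0]}'; python3 -m crank '{"claw":[1,1,1,1,1,1,1,1],"delta_pos":[[0,0,-0.5],[0,0,-1.2],[0,0,-2],[0,0,-3],[0,0,-4],[0,0,-5],[0,0,-5],[0,0,-5]],"roll":[0,0,0,0,0,0,0,0]}';python3 - <<'E'
from h import *
import pickle
s=robot.observe();c=save('wrist','w11.png');pickle.dump((s,c),open('w11.pkl','wb'))
save('scene','s11.png')
E
```

```text
time: 26.23
tool_pos: [0.5143, -0.1734, 0.2965]
tool_rot: [3.142, -0.0, 1.454]
contact_force: [-0.1, 0.2, -0.4]
opening: 0.0912
time: 26.9
tool_pos: [0.5147, -0.1735, 0.4226]
tool_rot: [3.139, 0.001, 1.454]
contact_force: [0.0, 0.0, 0.4]
opening: 0.0919
```

View pics/w11.png

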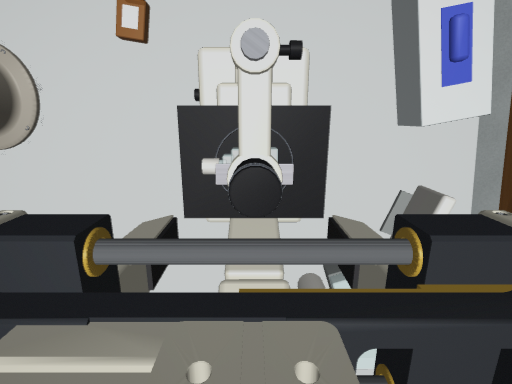

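View pics/s11.png

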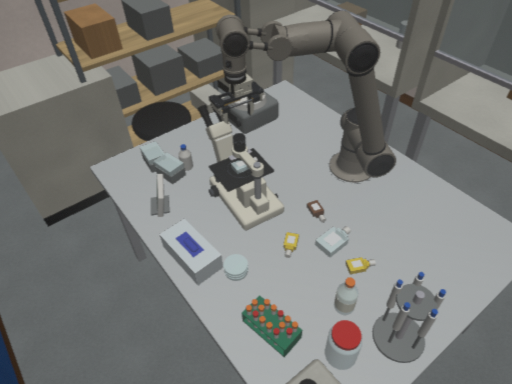

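```bash
python3 - <<'E'
from h import *
import pickle
s,c=pickle.load(open('w11.pkl','rb'))
l=wray(s,c,255.5,191,.336);p=wray(s,c,255.5,42.5,.295);print(l,p)
k=[wray(s,c,*q,.17) for q in [(179,107),(330,106),(326,218),(184,218)]];print(np.mean(k,0))
cv2.imwrite('pics/w11z.png',cv2.resize(c['color'][10:230,160:350],None,fx=2.7,fy=2.7,interpolation=cv2.INTER_CUBIC))
E
```

```text
[ 0.5180787  -0.17014464  0.336     ] [ 0.53383146 -0.0374947   0.295     ]
[ 0.51891054 -0.17314201  0.17      ]
```

View pics/w11z.png

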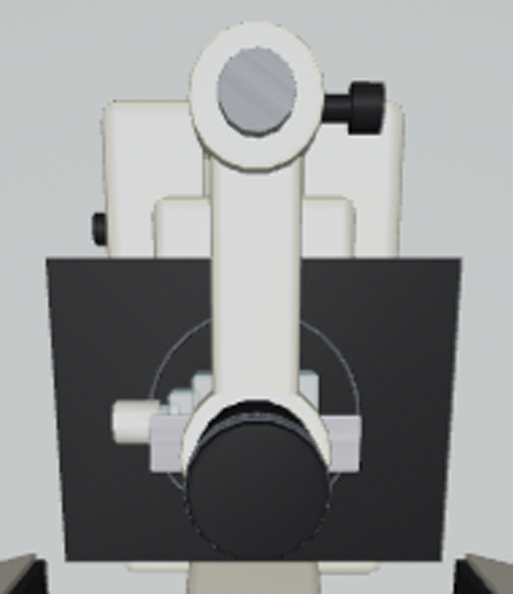

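Lamp over the window centre (0.518, -0.170), arm square to the stage, flask undisturbed beneath it, robot clear.

```bash
python3 -c "
from h import *
print(robot.hand_in())"
```

```text
the job is handed in; nothing more can be done
None
```

I handed the job in at about 27 s of robot time. The small flask is on the stage and the lamp arm is back home over it.

- **Lamp arm out:** I gripped the lamp housing and swung the arm to about 1.61 rad. The top camera showed it clear of the stage.
- **Flask on the stage:** I set it down flat, with about 6 N at contact. After release, the wrist camera put the body centre about 1 mm from the window centre. I saw no visible turn from the stage's long side; the cap points towards the robot.
- **Lamp arm back in:** I swung it in until it stopped moving and the force rose from about 5 N to 15 N, which I took as the home stop. The final picture measured the lamp at (0.518, -0.170), against a window centre of (0.518, -0.172). The arm was square to the stage and the gripper was open and clear.

**Checks and disagreements:**
- No check failed. The highest reading at the end of a move was about 15 N, at the stop.
- The flask's starting heading differed by about 2.5° between the top and wrist cameras. I took a value between them, and the jaws squared it up.
- In the last pictures the lamp covers most of the flask, so its position was measured before the arm swung back. What still shows looks unmoved.
- The other bench items look unmoved in the pictures, but I did not measure them again.

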